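# Set a board against the hidden length stop and clamp it

## Robot

A 7-joint arm with a two-finger parallel gripper is mounted at the origin on the work surface. World frame = base frame: x ahead of the robot, y to its left, z up, the work surface at z = 0. Lengths are in m, angles in degrees, forces in N, time in s.
With the tool pointing down it reaches from about 0.425 to 0.875 m from the base axis. Payload 4.7 kg.
Tool frame: the origin (TCP) lies at the very end of the fingers, on their centre line; the grasp point (between the pads) lies 19 mm behind it; z points along the fingers, y is the line along which they close (so a half turn about z gives the same grasp; the last joint's range is limited). The gripper opens to 87 mm and grips with 3 to 60 N. Pads are 19 mm wide; open, the fingers measure 117 mm over their backs; the gripper's body (75 mm by 190 mm) begins 51 mm behind the grasp point.
Start: joints at [-65.999, 18.392, -4.016, 83.108, 1.295, 78.541, -3.26], TCP at [0.256, 0.597, 0.223] pointing down, gripper open.
Joint ranges: [-163.93, 163.93], [-17.29, 119.83], [-79.2, 71.16], [3.27, 140.29], [-89.18, 269.18], [5.43, 117.66], [-154.24, 154.24]. Speed limits (degrees/s): [147.25, 147.25, 180, 180, 180, 180, 180].

## Interface

Orientations are given as [roll, pitch, yaw] about the fixed x, y, z axes, in that order (R = Rz(yaw) Ry(pitch) Rx(roll)).
In Python, from cell import get_obs, eyes, env gives the robot as it stands.
- The arm moves only by the tool servo_tool, never from a script. Its argument "series" is a list that holds one entry, the list of rows, each a list of 7 numbers: the shift along the tool's x, y, z in units of 300 mm (1.0 is 300 mm), then the turn, a rotation vector about the tool's x, y, z in units of pi rad (1.0 is pi rad), then the opening, from 0 (shut) to 1 (fully open). In form: [[[tx, ty, tz, wx, wy, wz, gripper], ...]]. A call has 1 to 12 rows; each row is the pose to reach, as a shift and turn from the pose commanded when the call began, along the tool's axes at that moment, turning the shorter way round; what a row does not reach only later rows make up. A row lasts 1/12 s, in which the tool goes at most 41.7 mm and 7.16 degrees, less where a joint would pass 70% of its speed; a pose out of reach is approached as far as the arm can. A call with a number of a shift or a turn outside -1 to 1 is refused whole. A call with a gripper value outside its range is refused whole. The fingers move at their own pace and stop on an object; "grip_force" is the grip in N (left out, the last holds). Time passes only in rows, so rows that repeat a pose let the fingers close. It gives the time, the measured TCP pose, the force, the opening and the grip force at its end, in the units of the state.
- get_obs(): the state, without advancing time (a new reading comes with each control period).
- eyes.read_camera(name): name is "side" or "top" or "wrist"; returns a dict with "frame" (384x512x3 uint8, red, green, blue), "depth" (384x512 float32, m along the optical axis (not along the pixel's ray), 0 where there is no reading), "fx", "fy", "cx", "cy" (pixels), "origin" and "rotation" of the camera in the world; the wrist camera has in their place "mount" (4x4, takes a point from camera to tool coordinates, whose origin is the TCP and whose axes are the flange's). Camera axes: x right, y down, z forward; pixel columns grow to the right and rows downward; lengths in m; the calibration is good to about 2 mm. A picture is of the moment at which its call begins: read the wrist's pose just before it.
- env.sign_off(): hands the job in; it is judged then, once.
The state is a dict: "time_s": time; "qpos": joint angles; "joint_velocities": joint speeds; "effort": joint torques, N m; "tool_pos": TCP position; "tool_rot": TCP orientation; "force": force on the tool from outside, world axes, zero at the start; "wrist_torque": the same for the moment, N m; "grip_width": finger opening in m; "grasp_force": force on a finger pad.
Only numpy, scipy, OpenCV 4.12 (cv2) and the standard library are available. Lean on these libraries where they do the work, as an engineer would, in place of code of your own. Each camera call takes 0.05 s, during which the arm holds its last target. There are 200 camera calls.

## Task

Get the loose board ready for cutting: lying flat and flush along the fence of the crosscut station, slide it into the dust hood until its end is firmly against the hidden rubber-tipped stop, which you can only feel, gently so the stop is not forced; then press the hold-down clamp fully down on the board. Leave the board against both fence and stop, the clamp down, and the try square, glue bottle, tin, offcut and flat stick undisturbed.

Things in the scene. Friction and masses are not known exactly. Their poses are not given: they have to be found in the camera images.
- station: Fixed wooden crosscut station: grey laminated base (station frame, mm: x -150..80, y -360..360, top at z 18) with a fence along one side and a dust hood over one end. Origin on the table under it (z 0); its y runs along the fence towards the hood, x square to the fence, from the robot's side to the fence, z up. The board flush with the fence has its centre at station x = 15.
- fence_face (a point): Middle of the fence's face: straight wooden bar along the station's whole y length, face at station x = 50, from z 18 to 48 mm (lower than the board's top). Axes as the station's.
- hood_mouth (a point): Middle of the dust hood's open mouth (station x -5, y 100, z 52 mm), facing station -y; inside clear x -60..50, z 18..86. The sheet metal hood covers station y 100..350, x -64..80, top at z 90; a black outlet stub of 26 mm radius at x 8, y 290 reaches z 140. Axes as the station's.
- stop_unit: Fixed steel block inside the hood's closed end, origin at its underside's centre. From it a rod with a rubber tip (24 mm diameter, axis at station x 15, z 37) points to the mouth. The tip's face lies somewhere 20 to 110 mm inside the mouth (station y 120..210), out of sight, different each time. The tip yields 1 mm per 1.5 N, up to 20 mm; never press it with over 20 N.
- board: Loose pine board, 70 wide (x) x 280 long (y) x 38 mm thick, 0.25 to 0.48 kg, lying on the station's base, 5 to 40 mm clear of the fence, slightly askew, its far end outside the hood mouth. Origin: centre of its underside; y along its length, towards the hood. Sliding it takes roughly 1 to 5 N.
- clamp (a joint): Angle of the hold-down clamp's steel arm: 0 upright, growing as it swings down over the board towards the fence, 1.57 rad when its pad lies on the board. Its hinge is stiff (0.35 N m) and stays where it is left. It starts half raised, at 0.5 to 0.9 rad.
- clamp_pivot (a point): The clamp's hinge point, across the board from the fence: station x -100, y 40, z 75 mm; hinge axis parallel to the fence. It sits between two steel post plates (station x -117..-83, y 14..66, up to z 93).
- clamp_knob (a point): Centre of the black ball knob (28 mm diameter) at the end of the clamp arm, the place to press. In the arm it lies 160 mm out from the pivot along the arm and 30 mm off it on the upper side; with the clamp down it is at station x = 60, y = 40, z = 105 mm.
- clamp_pad: Springy rubber pad (yields 1 mm per 2 N, up to 6 mm), 24 mm diameter, on the underside of the clamp arm 115 mm out from the pivot; its pressing face is 19 mm off the arm's centre line. Origin: on the arm's centre line at the pad. With the clamp down it presses on the board's top at station x = 15, y = 40.
- square: Bystander: try square with a wooden stock and a steel blade, 150 x 100 mm, lying beyond the fence. Origin: underside of the stock's centre.
- glue: Bystander: yellow glue bottle, 56 mm diameter, 160 mm tall, beyond the fence. Origin: centre of its underside.
- tin: Bystander: tin can, 72 mm diameter, 110 mm tall, beyond the fence. Origin: centre of its underside.
- offcut: Bystander: short board offcut, 60 x 90 x 38 mm, to the robot's right. Origin: centre of its underside.
- push_stick: Bystander: flat plywood stick, 30 x 120 x 12 mm, lying on top of the hood. Origin: centre of its underside.

How it is judged (in metres and radians):
On the way, in this order (a step that is already met when the one before it is completed fails the run):
1. with the clamp still raised, the board is slid against the hidden stop (pressing it with over 1 N) (contact force between board and stop_unit above 1 N and value of joint clamp below 1.3 rad), for 0.1 s.
2. the clamp's pad is pressed down on the board (contact force between board and clamp_pad above 1 N), for 0.2 s.
At the end, for the whole second after the job is handed in: The board lies at rest flush along the fence (gap at most 3.5 mm, within 0.03 rad), its end still touching the hidden stop (over 0.2 N), and the clamp is down with its pad pressing on the board (over 0.8 N) (x of board in the frame of station above 0.0115 m and angle between the y axis of board and the y axis of station, either way round below 0.03 rad and contact force between board and stop_unit above 0.2 N and contact force between board and clamp_pad above 0.8 N and value of joint clamp above 1.5 rad and linear speed of board below 0.01 m/s).
It fails at once if the stop is forced: the board presses it with more than 20 N (contact force between board and stop_unit above 20 N).
It fails at once if a bystander is moved more than 40 mm (distance of any of square, glue, tin, offcut, push_stick from where it was at the start of the episode above 0.04 m).
It also fails if it takes over 72 s, if anything falls off the work surface, if the arm or the gripper's body presses on something with over 40 N, if the wrist force passes 120 N, or if a joint passes its speed limit or range.

## Working session

There is one attempt and no reset: what is moved stays moved. The work goes in short steps, Python scripts to look and compute and a tool call to move; the robot and the scene stay as the last step left them, time stands still between calls to the robot, and variables do not carry over. Pictures are saved under pics/ and viewed, at most 10 in all, crops included, and the job is handed in when it is done.

Besides the shell and the picture viewer there is one more tool, called as name(argument=value, ...) on one line, values as JSON. servo_tool: Moves the arm, as the interface text tells. Shifts and turns lie within -1 to 1; 1 stands for 300 mm of shift or pi rad of turn. Its arguments: {"type":"object","properties":{"series":{"type":"array"},"grip_force":{"type":"number"}},"required":["series"]}

```bash
mkdir -p pics; ls; cat > h.py <<'E'
import numpy as np,cv2
from cell import get_obs,eyes,env
def shot(n,f):
    c=eyes.read_camera(n); cv2.imwrite('pics/'+f+'.png',c['frame'][:,:,::-1]); np.savez('pics/'+f,**{k:v for k,v in c.items()}); return c
def cloud(c):
    d=c['depth']; v,u=np.mgrid[:d.shape[0],:d.shape[1]]
    p=np.stack([(u-c['cx'])/c['fx']*d,(v-c['cy'])/c['fy']*d,d],-1)
    return p@np.array(c['rotation']).T+np.array(c['origin'])
E
python3 - <<'E'
from h import *
o=get_obs(); print(o)
for n in('top','side'):
    c=shot(n,n+'0'); print(n,c['origin'],c['rotation'],c['fx'],c['cx'],c['cy'])
E
```

```text
pics
{'time_s': 0.0, 'qpos': array([-65.99894541,  18.44189873,  -4.01580661,  83.17384644,
         1.29580871,  78.54067471,  -3.25990511]), 'joint_velocities': array([-0.01215921, -0.02497855,  0.04361355,  0.01022984,  0.01701144,
       -0.02540513,  0.08873454]), 'effort': array([ 1.85775007e-04, -4.91292751e+01, -4.03902456e-01, -3.12518835e+01,
       -6.39309967e-02,  4.43001674e-02,  2.03352815e-04]), 'tool_pos': array([0.25582465, 0.59694537, 0.22143862]), 'tool_rot': array([-1.79888868e+02,  6.36532377e-03,  1.56809195e+02]), 'force': array([ 0.14178183, -0.38257475, -0.09623954]), 'wrist_torque': array([-0.01689904,  0.04598563,  0.05946702]), 'grasp_force': 0.0, 'grip_width': 0.08723725811500979}
top [ 0.41624291 -0.06365884  1.51596098] [-173.04993089    1.31592192  -91.57312236] 435.0535032321558 256.1863191198735 193.5887210356854
side [0.19788778 1.31036343 0.9706197 ] [-1.19746185e+02  8.05575923e-02 -1.63367655e+02] 496.0830877565112 261.7832638671482 191.0407094195809
```

```bash
sed -i "s/np.array(c\['rotation'\]).T/R.from_euler('xyz',c['rotation'],degrees=True).as_matrix().T/; 1a from scipy.spatial.transform import Rotation as R" h.py; python3 - <<'E'
import cv2,numpy as np
a=cv2.imread('pics/top0.png');cv2.imwrite('pics/top0b.png',cv2.resize(a,(800,600)))
E
```

```text
(no output)
```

View pics/top0.png

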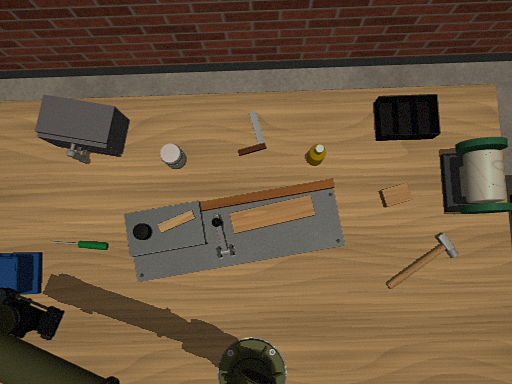

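View pics/side0.png

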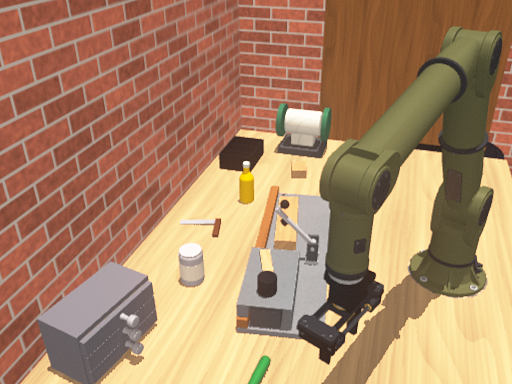

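The top view shows the station with the hood at left (130–205, 205–255), the clamp knob at (217,222) and hinge at (226,251), and the board from (231,215) to (315,205). The fence runs along the top from (200,205) to (334,184). The side view agrees, and the arm is clear of the station.

```bash
cat > m.py <<'E'
from h import *
z=dict(np.load('pics/top0.npz')); P=cloud(z); im=z['frame']; hsv=cv2.cvtColor(im,cv2.COLOR_RGB2HSV)
v,u=np.mgrid[:384,:512]
roi=(u>110)&(u<360)&(v>165)&(v<295)
H=P[...,2]
print('table z',np.median(H[300:340,300:400]))
def rect(m,name):
    n,l,s,_=cv2.connectedComponentsWithStats(m.astype(np.uint8)); k=1+np.argmax(s[1:,4]); q=P[l==k][:,:2].astype(np.float32)
    r=cv2.minAreaRect(q*1000); b=cv2.boxPoints(r); print(name,s[k],r,'\n',b.round(1).tolist(), 'z',np.median(H[l==k])); return l==k
rect(roi&(H>.009)&(H<.2),'all')
rect(roi&(H>.009)&(H<.027)&(hsv[...,1]<60),'base')
rect(roi&(H>.05)&(H<.065)&(hsv[...,1]>70)&(u>226)&(v>190),'board')
rect(roi&(H>.08)&(H<.1)&(u<207),'hood')
rect(roi&(H>.035)&(H<.055)&(hsv[...,1]>120)&(u>200)&(v<212),'fence')
print('knob',P[222,217],P[220:225,215:220].reshape(-1,3).round(3)[::4].tolist(), im[222,217],'board px',im[210,270],hsv[210,270],P[210,270])
E
python3 m.py
```

```text
table z -0.0006738956264670248
all [  124   179   221   103 14322] ((476.1057434082031, 41.84661865234375), (230.55445861816406, 721.1720581054688), 8.342586517333984) 
 [[309.70001220703125, 381.8999938964844], [414.3999938964844, -331.6000061035156], [642.5, -298.20001220703125], [537.7999877929688, 415.29998779296875]] z 0.022206145881255024
base [ 134  188  211   94 7495] ((461.7492980957031, 39.460357666015625), (199.8370819091797, 719.3240356445312), 8.383971214294434) 
 [[310.5, 380.70001220703125], [415.29998779296875, -330.8999938964844], [613.0, -301.79998779296875], [508.20001220703125, 409.79998779296875]] z 0.017101274931590194
board [ 230  195   85   38 1642] ((525.618896484375, -86.26823425292969), (70.38094329833984, 279.209716796875), 11.236729621887207) 
 [[463.8999938964844, 43.79999923706055], [518.2999877929688, -230.10000610351562], [587.2999877929688, -216.3000030517578], [532.9000244140625, 57.5]] z 0.055202415562211504
hood [ 124  201   82   56 2824] ((485.9462585449219, 270.522216796875), (144.7271270751953, 251.52906799316406), 8.361700057983398) 
 [[396.1000061035156, 384.3999938964844], [432.6000061035156, 135.60000610351562], [575.7999877929688, 156.60000610351562], [539.2999877929688, 405.5]] z 0.08907026055460043
fence [ 201  179  134   32 1221] ((593.7047729492188, -72.58537292480469), (31.056842803955078, 460.5993347167969), 8.372018814086914) 
 [[544.7999877929688, 153.0], [611.9000244140625, -302.70001220703125], [642.5999755859375, -298.20001220703125], [575.5, 157.5]] z 0.04681902142892902
knob [0.49293027 0.08055434 0.22419341] [[0.499, 0.087, 0.218], [0.499, 0.075, 0.218], [0.496, 0.078, 0.22], [0.493, 0.081, 0.224], [0.49, 0.084, 0.219], [0.487, 0.087, 0.224], [0.487, 0.075, 0.218]] [23 15 17] board px [154 113  71] [ 15 137 154] [ 0.53799775 -0.07993379  0.05744002]
```

```bash
cat >> h.py <<'E'
TH=8.36; O=np.array([.5107,.0469,0]); RS=R.from_euler('z',TH,degrees=True)
def go(targets,yaw=TH):
    """station xyz (mm) list -> rows from the present pose; prints units"""
    o=get_obs(); p=np.array(o['tool_pos']); r=R.from_euler('xyz',o['tool_rot'],degrees=True)
    s=RS.inv().apply(p-O)*1000
    print('t',round(o['time_s'],2),'station tcp',s.round(1),'rot',np.round(o['tool_rot'],2),'Fst',RS.inv().apply(o['force']).round(2),'q',np.round(o['qpos'],0))
    w=(r.inv()*R.from_euler('xyz',[180,0,yaw],degrees=True)).as_rotvec()/np.pi
    for t in targets:
        d=r.inv().apply(RS.apply(np.array(t)/1000)+O-p)/.3
        print(t,d.round(3).tolist(),w.round(3).tolist())
E
python3 -c "
from h import *
go([(-90,-134,250),(-90,-134,30)])"
```

```text
t 0.1 station tcp [-172.2  581.3  221.6] rot [-1.7990e+02  1.0000e-02  1.5681e+02] Fst [-0.14  0.04  0.45] q [-66.  18.  -4.  83.   1.  79.  -3.]
(-90, -134, 250) [-1.481, -1.889, -0.091] [-0.0, 0.001, 0.825]
(-90, -134, 30) [-1.481, -1.887, 0.642] [-0.0, 0.001, 0.825]
```

servo_tool(series=[[[-0.98,-0.89,-0.1,0,0,0.45,1],[-0.98,-0.89,-0.1,0,0,0.45,1],[-0.98,-0.89,-0.1,0,0,0.45,1],[-0.98,-0.89,-0.1,0,0,0.45,1],[-0.98,-0.89,-0.1,0,0,0.45,1],[-0.98,-0.89,-0.1,0,0,0.45,1],[-0.98,-0.89,-0.1,0,0,0.45,1],[-0.98,-0.89,-0.1,0,0,0.45,1],[-0.98,-0.89,-0.1,0,0,0.45,1],[-0.98,-0.89,-0.1,0,0,0.45,1],[-0.98,-0.89,-0.1,0,0,0.45,1],[-0.98,-0.89,-0.1,0,0,0.45,1]]])

```text
time_s: 1.1
tool_pos: [0.422, 0.234, 0.2527]
tool_rot: [180.0, -0.0, 75.2]
force: [-0.8, 0.9, -0.9]
grip_width: 0.0873
grasp_force: 0.0
```

```bash
python3 -c "
from h import *
go([(-85,-134,250),(-85,-134,30)])"
```

```text
t 1.1 station tcp [-60.5 198.  252.7] rot [ 1.800e+02 -3.000e-02  7.522e+01] Fst [-0.66  1.02 -0.89] q [-47.  -3.  14. 104.   1.  79. -48.]
(-85, -134, 250) [-1.05, 0.36, 0.008] [-0.0, -0.0, 0.371]
(-85, -134, 30) [-1.05, 0.36, 0.742] [-0.0, -0.0, 0.371]
```

servo_tool(series=[[[-1,0.36,0,0,0,0.371,1],[-1,0.36,0,0,0,0.371,1],[-1,0.36,0,0,0,0.371,1],[-1,0.36,0,0,0,0.371,1],[-1,0.36,0,0,0,0.371,1],[-1,0.36,0,0,0,0.371,1],[-1,0.36,0,0,0,0.371,1],[-1,0.36,0,0,0,0.371,1],[-1,0.36,0,0,0,0.371,1],[-1,0.36,0,0,0,0.371,1],[-1,0.36,0,0,0,0.371,1],[-1,0.36,0,0,0,0.371,1]]])

```text
time_s: 2.1
tool_pos: [0.452, -0.081, 0.2523]
tool_rot: [-180.0, 0.0, 9.1]
force: [0.3, 0.3, 0.6]
grip_width: 0.0868
grasp_force: 0.0
```

```bash
python3 -c "
from h import *
go([(-85,-134,60),(-85,-134,30)])"
```

```text
t 2.1 station tcp [ -76.7 -118.   252.3] rot [-1.7999e+02  3.0000e-02  9.1200e+00] Fst [0.35 0.26 0.63] q [-27.  -8.  31. 107.   4.  80. -78.]
(-85, -134, 60) [-0.028, 0.053, 0.641] [-0.0, 0.0, 0.004]
(-85, -134, 30) [-0.028, 0.053, 0.741] [-0.0, 0.0, 0.004]
```

servo_tool(series=[[[-0.028,0.053,0.5,0,0,0.004,1],[-0.028,0.053,0.5,0,0,0.004,1],[-0.028,0.053,0.5,0,0,0.004,1],[-0.028,0.053,0.5,0,0,0.004,1],[-0.028,0.053,0.6,0,0,0.004,1],[-0.028,0.053,0.65,0,0,0.004,1],[-0.028,0.053,0.7,0,0,0.004,1],[-0.028,0.053,0.735,0,0,0.004,1],[-0.028,0.053,0.735,0,0,0.004,1],[-0.028,0.053,0.735,0,0,0.004,1]]])

```text
time_s: 2.93
tool_pos: [0.4464, -0.0978, 0.032]
tool_rot: [180.0, 0.0, 8.4]
force: [0.5, -0.8, 0.3]
grip_width: 0.0873
grasp_force: 0.0
```

```bash
python3 -c "
from h import *
go([(-33,-134,30)])"
```

```text
t 2.93 station tcp [ -84.7 -133.8   32. ] rot [1.7999e+02 5.0000e-02 8.3800e+00] Fst [ 0.37 -0.82  0.27] q [-24.   6.  35. 123.  -5.  52. -68.]
(-33, -134, 30) [0.172, 0.001, 0.006] [0.0, 0.0, 0.0]
```

servo_tool(series=[[[0.03,0,0,0,0,0,1],[0.06,0,0,0,0,0,1],[0.08,0,0,0,0,0,1],[0.095,0,0,0,0,0,1],[0.11,0,0,0,0,0,1],[0.12,0,0,0,0,0,1],[0.13,0,0,0,0,0,1],[0.14,0,0,0,0,0,1],[0.15,0,0,0,0,0,1],[0.16,0,0,0,0,0,1],[0.165,0,0,0,0,0,1],[0.17,0,0,0,0,0,1]]])

```text
time_s: 3.93
tool_pos: [0.4969, -0.0908, 0.0319]
tool_rot: [180.0, 0.0, 8.3]
force: [-3.3, 1.0, -1.1]
grip_width: 0.0874
grasp_force: 1.0
```

```bash
python3 -c "
from h import *
go([(-33,-134,30)])"
```

```text
t 3.93 station tcp [ -33.7 -134.2   31.9] rot [1.80e+02 2.00e-02 8.29e+00] Fst [-3.09  1.42 -1.1 ] q [-24.  13.  34. 116.  -9.  53. -67.]
(-33, -134, 30) [0.002, -0.001, 0.006] [0.0, 0.0, -0.0]
```

servo_tool(series=[[[0.005,0,0,0,0,0,1],[0.01,0,0,0,0,0,1],[0.015,0,0,0,0,0,1],[0.015,0,0,0,0,0,1]]])

```text
time_s: 4.27
tool_pos: [0.5002, -0.0904, 0.0319]
tool_rot: [-180.0, 0.2, 8.3]
force: [-5.4, -0.9, 2.1]
grip_width: 0.0872
grasp_force: 2.7
```

servo_tool(series=[[[0.004,0,0,0,0,0,1],[0.008,0,0,0,0,0,1],[0.008,0,0,0,0,0,1]]])

```text
time_s: 4.52
tool_pos: [0.5002, -0.0904, 0.0317]
tool_rot: [-179.9, 0.4, 8.3]
force: [-10.6, -2.0, 8.3]
grip_width: 0.0866
grasp_force: 5.7
```

```bash
python3 - <<'E'
from h import *
go([(-33,-134,30)])
c=shot('top','top1'); P=cloud(c); H=P[...,2]; hsv=cv2.cvtColor(c['frame'],cv2.COLOR_RGB2HSV)
v,u=np.mgrid[:384,:512]
m=(u>226)&(u<340)&(v>180)&(v<240)&(H>.0515)&(H<.062)&(hsv[...,1]>70)
n,l,s,_=cv2.connectedComponentsWithStats(m.astype(np.uint8));k=1+np.argmax(s[1:,4]);q=P[l==k]
S=RS.inv().apply(q-O)*1000
print(s[k],cv2.minAreaRect(S[:,:2].astype(np.float32)), S.min(0),S.max(0))
cv2.imwrite('pics/c1.png',cv2.resize(c['frame'][150:300,110:350,::-1],None,fx=3,fy=3))
E
```

```text
t 4.52 station tcp [ -30.4 -134.3   31.7] rot [-179.92    0.44    8.32] Fst [-10.79  -0.49   8.29] q [-24.  14.  34. 116.  -9.  54. -66.]
(-33, -134, 30) [-0.009, -0.001, 0.006] [-0.0, 0.002, -0.0]
[230 200  31  26 386] ((15.606071472167969, -49.50313949584961), (70.49243927001953, 106.81952667236328), 1.169148325920105) [ -20.47319565 -102.25661264   51.5265938 ] [51.52866358  4.04461723 61.76565908]
```

View pics/c1.png

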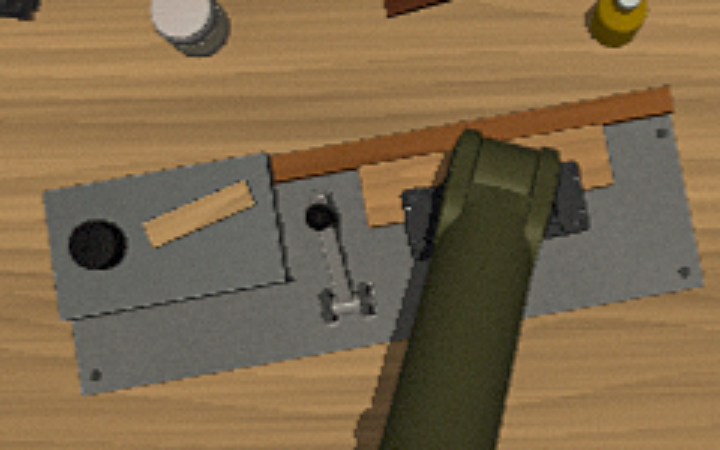

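The crop shows the board flush with the fence (no gap between (360,165) and (610,125)), and its far end is still short of the clamp. Next I go to its near end.

servo_tool(series=[[[-0.08,0,0,0,0,0,1],[-0.08,0,-0.1,0,0,0,1],[-0.08,0,-0.2,0,0,0,1],[-0.08,0,-0.2,0,0,0,0],[0.03,0.14,-0.2,0,0,0,0],[0.1,0.28,-0.2,0,0,0,0],[0.15,0.42,-0.2,0,0,0,0],[0.15,0.5,-0.2,0,0,0,0],[0.15,0.57,-0.2,0,0,0,0],[0.15,0.58,-0.2,0,0,0,0],[0.15,0.58,-0.2,0,0,0,0]]])

```text
time_s: 5.48
tool_pos: [0.5737, -0.2579, 0.092]
tool_rot: [179.9, -0.0, 8.1]
force: [-0.1, 0.7, -0.9]
grip_width: 0.0413
grasp_force: 0.0
```

```bash
python3 - <<'E'
from h import *
c=shot('top','top2'); P=cloud(c); H=P[...,2]; hsv=cv2.cvtColor(c['frame'],cv2.COLOR_RGB2HSV)
v,u=np.mgrid[:384,:512]
S=RS.inv().apply((P-O).reshape(-1,3)).reshape(P.shape)*1000
m=(u>226)&(u<340)&(v>180)&(v<240)&(H>.0515)&(H<.062)&(hsv[...,1]>70)&(S[...,0]>-30)&(S[...,0]<60)
q=S[m]; print(m.sum(),cv2.minAreaRect(q[:,:2].astype(np.float32)), q.min(0),q.max(0))
go([(15,-305,34)])
E
```

```text
1238 ((19.437294006347656, -118.76956939697266), (245.31402587890625, 79.52113342285156), 89.9646224975586) [ -20.34773072 -241.40570663   51.5111923 ] [59.22175246  3.89427575 61.75413444]
t 5.53 station tcp [  18.5 -308.4   91.9] rot [-1.80e+02 -4.00e-02  8.25e+00] Fst [0.09 0.56 0.07] q [ -9.  24.  38.  96. -16.  65. -48.]
(15, -305, 34) [-0.012, -0.011, 0.193] [-0.0, -0.0, -0.001]
```

servo_tool(series=[[[-0.012,0,0,0,0,0,0],[-0.012,0,0.1,0,0,0,0],[-0.012,0,0.16,0,0,0,0],[-0.012,0,0.193,0,0,0,0],[-0.012,0,0.193,0,0,0,0],[-0.012,0,0.193,0,0,0,0]]])

```text
time_s: 6.03
tool_pos: [0.5701, -0.2547, 0.0344]
tool_rot: [-180.0, -0.0, 8.4]
force: [-0.3, 0.3, 0.1]
grip_width: 0.0025
grasp_force: 0.0
```

servo_tool(series=[[[0,-0.02,0,0,0,0,0],[0,-0.04,0,0,0,0,0],[0,-0.06,0,0,0,0,0],[0,-0.08,0,0,0,0,0],[0,-0.1,0,0,0,0,0],[0,-0.12,0,0,0,0,0],[0,-0.14,0,0,0,0,0],[0,-0.16,0,0,0,0,0],[0,-0.18,0,0,0,0,0],[0,-0.2,0,0,0,0,0],[0,-0.22,0,0,0,0,0],[0,-0.24,0,0,0,0,0]]])

```text
time_s: 7.03
tool_pos: [0.5599, -0.1849, 0.0347]
tool_rot: [179.9, -0.1, 8.3]
force: [0.5, -4.4, 5.3]
grip_width: 0.0005
grasp_force: 2.9
```

```bash
python3 -c "
from h import *
go([(15,-200,34)])"
```

```text
t 7.03 station tcp [  14.9 -236.4   34.7] rot [ 1.7994e+02 -7.0000e-02  8.2900e+00] Fst [-0.16 -4.45  5.27] q [-15.  24.  37. 105. -17.  57. -53.]
(15, -200, 34) [0.0, -0.121, 0.002] [0.0, -0.0, -0.0]
```

servo_tool(series=[[[0,-0.015,0,0,0,0,0],[0,-0.03,0,0,0,0,0],[0,-0.045,0,0,0,0,0],[0,-0.06,0,0,0,0,0],[0,-0.075,0,0,0,0,0],[0,-0.09,0,0,0,0,0],[0,-0.105,0,0,0,0,0],[0,-0.12,0,0,0,0,0],[0,-0.13,0,0,0,0,0],[0,-0.14,0,0,0,0,0],[0,-0.15,0,0,0,0,0],[0,-0.16,0,0,0,0,0]]])

```text
time_s: 8.03
tool_pos: [0.5528, -0.1374, 0.0346]
tool_rot: [180.0, -0.0, 8.3]
force: [0.7, -5.0, 5.8]
grip_width: 0.0004
grasp_force: 3.1
```

```bash
python3 - <<'E'
from h import *
go([(15,-190,34)])
c=shot('top','top3'); P=cloud(c); H=P[...,2]; hsv=cv2.cvtColor(c['frame'],cv2.COLOR_RGB2HSV)
S=RS.inv().apply((P-O).reshape(-1,3)).reshape(P.shape)*1000
m=(H>.0515)&(H<.062)&(hsv[...,1]>70)&(S[...,0]>-40)&(S[...,0]<55)&(S[...,1]>-260)&(S[...,1]<100)
q=S[m]; print(m.sum(),q.min(0),q.max(0))
for y in range(-200,100,30):
    w=q[abs(q[:,1]-y)<8]; print(y,len(w),w[:,0].min() if len(w) else None)
cv2.imwrite('pics/c3.png',cv2.resize(c['frame'][150:300,110:350,::-1],None,fx=3,fy=3))
E
```

```text
t 8.03 station tcp [  14.9 -188.5   34.6] rot [ 1.7995e+02 -5.0000e-02  8.3000e+00] Fst [-0.01 -5.07  5.8 ] q [-20.  21.  37. 107. -15.  56. -58.]
(15, -190, 34) [0.0, 0.005, 0.002] [0.0, -0.0, -0.0]
928 [-20.37637709 -97.72017541  51.50498332] [53.88743727 97.69542909 61.92702108]
-200 0 None
-170 0 None
-140 0 None
-110 0 None
-80 82 -19.965065581878523
-50 87 -20.0649627392326
-20 85 -19.524948775340686
10 89 -18.81767690946136
40 61 -19.633982159421496
70 64 -20.376377087036627
```

View pics/c3.png

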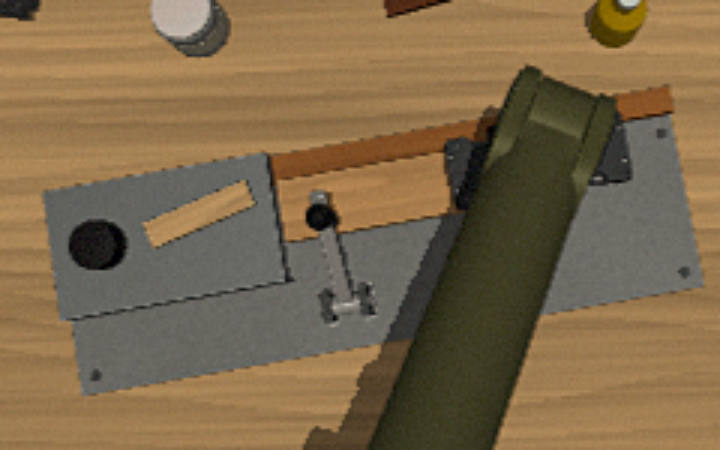

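The crop shows the board still flush and entering the hood mouth at (285,180–240). Now I feel for the stop.

servo_tool(series=[[[0,-0.012,0,0,0,0,0],[0,-0.024,0,0,0,0,0],[0,-0.036,0,0,0,0,0],[0,-0.048,0,0,0,0,0],[0,-0.057,0,0,0,0,0],[0,-0.066,0,0,0,0,0]]])

```text
time_s: 8.58
tool_pos: [0.5498, -0.1176, 0.0344]
tool_rot: [180.0, -0.0, 8.3]
force: [1.3, -4.0, 5.5]
grip_width: 0.0006
grasp_force: 3.0
```

servo_tool(series=[[[0,-0.007,0,0,0,0,0],[0,-0.014,0,0,0,0,0],[0,-0.021,0,0,0,0,0],[0,-0.028,0,0,0,0,0]]])

```text
time_s: 8.92
tool_pos: [0.5486, -0.1094, 0.0345]
tool_rot: [180.0, -0.0, 8.3]
force: [0.8, -5.0, 5.1]
grip_width: 0.0004
grasp_force: 3.0
```

servo_tool(series=[[[0,-0.007,0,0,0,0,0],[0,-0.014,0,0,0,0,0],[0,-0.021,0,0,0,0,0],[0,-0.028,0,0,0,0,0]]])

```text
time_s: 9.25
tool_pos: [0.5473, -0.1012, 0.0345]
tool_rot: [180.0, -0.0, 8.3]
force: [0.3, -5.1, 5.2]
grip_width: 0.0006
grasp_force: 3.0
```

servo_tool(series=[[[0,-0.007,0,0,0,0,0],[0,-0.014,0,0,0,0,0],[0,-0.021,0,0,0,0,0],[0,-0.028,0,0,0,0,0]]])

```text
time_s: 9.58
tool_pos: [0.5461, -0.0928, 0.0344]
tool_rot: [180.0, -0.0, 8.3]
force: [0.8, -5.5, 6.0]
grip_width: 0.0004
grasp_force: 3.1
```

servo_tool(series=[[[0,-0.007,0,0,0,0,0],[0,-0.014,0,0,0,0,0],[0,-0.021,0,0,0,0,0],[0,-0.028,0,0,0,0,0]]])

```text
time_s: 9.92
tool_pos: [0.5448, -0.0846, 0.0344]
tool_rot: [180.0, -0.0, 8.3]
force: [0.5, -4.2, 5.3]
grip_width: 0.0004
grasp_force: 3.1
```

servo_tool(series=[[[0,-0.007,0,0,0,0,0],[0,-0.014,0,0,0,0,0],[0,-0.021,0,0,0,0,0],[0,-0.028,0,0,0,0,0]]])

```text
time_s: 10.25
tool_pos: [0.5436, -0.0763, 0.0344]
tool_rot: [180.0, -0.0, 8.3]
force: [0.2, -4.4, 5.4]
grip_width: 0.0004
grasp_force: 3.1
```

servo_tool(series=[[[0,-0.007,0,0,0,0,0],[0,-0.014,0,0,0,0,0],[0,-0.021,0,0,0,0,0],[0,-0.028,0,0,0,0,0]]])

```text
time_s: 10.58
tool_pos: [0.5424, -0.068, 0.0344]
tool_rot: [180.0, -0.0, 8.3]
force: [1.0, -5.2, 5.5]
grip_width: 0.0004
grasp_force: 3.1
```

servo_tool(series=[[[0,-0.007,0,0,0,0,0],[0,-0.014,0,0,0,0,0],[0,-0.021,0,0,0,0,0],[0,-0.028,0,0,0,0,0]]])

```text
time_s: 10.92
tool_pos: [0.5411, -0.0597, 0.0344]
tool_rot: [180.0, -0.0, 8.3]
force: [0.1, -6.1, 5.9]
grip_width: 0.0003
grasp_force: 3.1
```

servo_tool(series=[[[0,-0.006,0,0,0,0,0],[0,-0.012,0,0,0,0,0],[0,-0.018,0,0,0,0,0]]])

```text
time_s: 11.17
tool_pos: [0.5404, -0.0543, 0.0344]
tool_rot: [180.0, -0.0, 8.3]
force: [1.7, -4.7, 5.2]
grip_width: 0.0005
grasp_force: 3.2
```

servo_tool(series=[[[0,-0.007,0,0,0,0,0],[0,-0.014,0,0,0,0,0],[0,-0.021,0,0,0,0,0],[0,-0.028,0,0,0,0,0]]])

```text
time_s: 11.5
tool_pos: [0.5391, -0.046, 0.0344]
tool_rot: [180.0, 0.0, 8.3]
force: [1.1, -4.9, 5.9]
grip_width: 0.0002
grasp_force: 3.2
```

servo_tool(series=[[[0,-0.007,0,0,0,0,0],[0,-0.014,0,0,0,0,0],[0,-0.021,0,0,0,0,0]]])

```text
time_s: 11.75
tool_pos: [0.5385, -0.0421, 0.0345]
tool_rot: [179.8, -0.0, 8.2]
force: [1.6, -11.0, 5.0]
grip_width: 0.0003
grasp_force: 6.0
```

```bash
python3 - <<'E'
from h import *
go([(15,-90,34)])
c=shot('top','top4'); P=cloud(c); H=P[...,2]; hsv=cv2.cvtColor(c['frame'],cv2.COLOR_RGB2HSV)
S=RS.inv().apply((P-O).reshape(-1,3)).reshape(P.shape)*1000
cv2.imwrite('pics/c4.png',cv2.resize(c['frame'][150:300,110:350,::-1],None,fx=3,fy=3))
E
```

```text
t 11.75 station tcp [ 14.5 -92.1  34.5] rot [ 1.7979e+02 -2.0000e-02  8.2500e+00] Fst [-1.000e-02 -1.111e+01  4.990e+00] q [-29.  17.  35. 112. -12.  55. -70.]
(15, -90, 34) [0.002, -0.007, 0.002] [0.001, -0.0, -0.001]
```

View pics/c4.png

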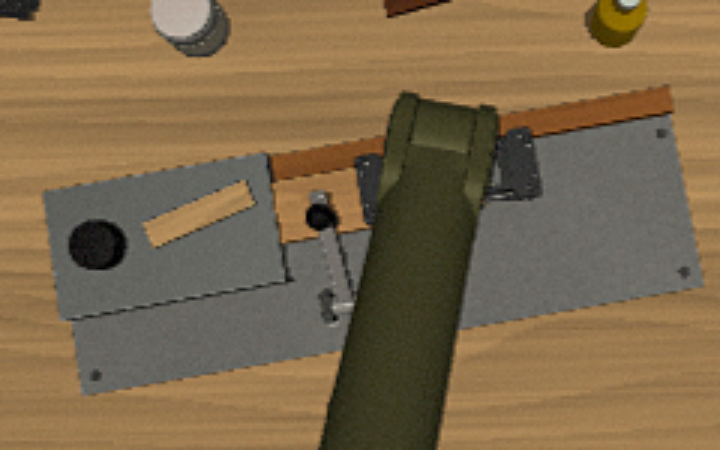

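The crop shows the board inside the hood, flush with the fence, and the force has jumped from 5 to 11 N, so the stop is felt. I hold briefly, then back off gently.

servo_tool(series=[[[0,0,0,0,0,0,0],[0,0,0,0,0,0,0],[0,0,0,0,0,0,0]]])

```text
time_s: 12.05
tool_pos: [0.5384, -0.0419, 0.0345]
tool_rot: [179.8, -0.0, 8.2]
force: [1.1, -9.1, 5.2]
grip_width: 0.0008
grasp_force: 4.9
```

servo_tool(series=[[[0,0.003,0,0,0,0,0],[0,0.006,0,0,0,0,0],[0,0.009,0,0,0,0,0],[0,0.012,0,0,0,0,0],[0,0.015,0,0,0,0,0],[0,0.018,0,0,0,0,0],[0,0.021,0,0,0,0,0],[0,0.024,0,0,0,0,0],[0,0.024,0,0,0,0,0]]])

```text
time_s: 12.8
tool_pos: [0.5387, -0.046, 0.0337]
tool_rot: [-180.0, 0.1, 8.3]
force: [0.3, 0.5, -0.4]
grip_width: 0.0004
grasp_force: 0.0
```

servo_tool(series=[[[0,0.04,0,0,0,0,0],[0,0.06,0,0,0,0,0],[0,0.06,-0.08,0,0,0,0],[0,0.06,-0.2,0,0,0,0],[0,0.06,-0.33,0,0,0,0],[0,0.06,-0.46,0,0,0,0],[0,0.06,-0.59,0,0,0,0],[0,0.06,-0.72,0,0,0,0],[0,0.06,-0.74,0,0,0,0],[0,0.06,-0.74,0,0,0,0]]])

```text
time_s: 13.63
tool_pos: [0.5437, -0.0648, 0.2594]
tool_rot: [-180.0, -0.4, 8.3]
force: [-0.6, 0.1, -0.3]
grip_width: 0.0004
grasp_force: 0.0
```

```bash
python3 - <<'E'
from h import *
c=shot('top','top5'); P=cloud(c); H=P[...,2]; hsv=cv2.cvtColor(c['frame'],cv2.COLOR_RGB2HSV)
S=RS.inv().apply((P-O).reshape(-1,3)).reshape(P.shape)*1000
m=(H>.0515)&(H<.062)&(hsv[...,1]>70)&(S[...,0]>-40)&(S[...,0]<55)&(S[...,1]>-260)&(S[...,1]<100)
q=S[m]; print(m.sum(),q.min(0),q.max(0))
for y in range(-100,100,30):
    w=q[abs(q[:,1]-y)<8]; print(y,len(w),w[:,0].min() if len(w) else None)
k=(H>.15)&(H<.24)&(c['frame'].max(-1)<50)&(abs(S[...,0])<50)&(abs(S[...,1]-40)<25)
print('knob',k.sum(),S[k].min(0),S[k].max(0),np.median(S[k],0))
go([(-15,40,250)])
E
```

```text
488 [-20.51864317 -28.16537686  51.50894535] [54.08841302 99.86381373 61.9787266 ]
-100 0 None
-70 0 None
-40 0 None
-10 33 -20.3070080398837
20 82 -20.081670968764772
50 26 18.535088827084977
80 88 -20.518643170639965
knob 70 [-23.75786091  27.07664423 156.97160734] [  1.31083109  52.11573576 226.01816767] [-11.75385477  38.31092466 219.76954908]
t 13.68 station tcp [  15.1 -114.8  256.9] rot [-1.7997e+02 -1.2000e-01  8.3000e+00] Fst [-0.76 -0.6  -1.09] q [-31.   5.  38.  96.  -3.  80. -75.]
(-15, 40, 250) [-0.101, -0.516, 0.023] [-0.0, -0.001, -0.0]
```

servo_tool(series=[[[-0.02,-0.13,0.0,0,0,0,0],[-0.05,-0.26,0.0,0,0,0,0],[-0.08,-0.39,0.02,0,0,0,0],[-0.09,-0.5,0.04,0,0,0,0],[-0.09,-0.516,0.05,0,0,0,0],[-0.09,-0.516,0.05,0,0,0,0],[-0.09,-0.516,0.05,0,0,0,0]]])

```text
time_s: 14.27
tool_pos: [0.492, 0.0841, 0.2394]
tool_rot: [179.9, 0.2, 8.3]
force: [-0.3, 0.2, 0.1]
grip_width: 0.0006
grasp_force: 0.0
```

```bash
python3 - <<'E'
from h import *
L=[]
for t in (.756,.85,.95,1.05,1.15,1.25,1.35,1.45,1.57):
    s,c=np.sin(t),np.cos(t); L.append((round(-100+160*s-30*c-1,1),40,round(75+160*c+30*s+11,1)))
go(L)
E
```

```text
t 14.27 station tcp [-13.1  39.5 239.4] rot [179.91   0.18   8.32] Fst [-0.3   0.23  0.13] q [-42.  -1.  29. 103.   1.  78. -95.]
(np.float64(-13.1), 40, np.float64(223.0)) [0.0, -0.002, 0.055] [0.0, 0.001, -0.0]
(np.float64(-0.6), 40, np.float64(214.1)) [0.042, -0.002, 0.084] [0.0, 0.001, -0.0]
(np.float64(11.7), 40, np.float64(203.5)) [0.083, -0.002, 0.119] [0.0, 0.001, -0.0]
(np.float64(22.9), 40, np.float64(191.6)) [0.121, -0.002, 0.159] [0.0, 0.001, -0.0]
(np.float64(32.8), 40, np.float64(178.7)) [0.154, -0.002, 0.202] [0.0, 0.001, -0.0]
(np.float64(41.4), 40, np.float64(164.9)) [0.183, -0.002, 0.248] [0.0, 0.001, -0.0]
(np.float64(48.5), 40, np.float64(150.3)) [0.206, -0.002, 0.296] [0.0, 0.001, -0.0]
(np.float64(54.2), 40, np.float64(135.1)) [0.226, -0.002, 0.347] [0.0, 0.001, -0.0]
(np.float64(59.0), 40, np.float64(116.1)) [0.242, -0.002, 0.41] [0.0, 0.001, -0.0]
```

servo_tool(series=[[[0,0,0.03,0,0,0,0],[0,0,0.055,0,0,0,0],[0.02,0,0.07,0,0,0,0],[0.042,0,0.084,0,0,0,0],[0.062,0,0.101,0,0,0,0],[0.083,0,0.119,0,0,0,0],[0.1,0,0.138,0,0,0,0],[0.121,0,0.159,0,0,0,0]]])

```text
time_s: 14.93
tool_pos: [0.5288, 0.0902, 0.1924]
tool_rot: [-180.0, 0.1, 8.3]
force: [0.2, 0.2, 1.7]
grip_width: 0.0007
grasp_force: 0.6
```

servo_tool(series=[[[0.017,0,0.022,0,0,0,0],[0.033,0,0.045,0,0,0,0],[0.048,0,0.068,0,0,0,0],[0.062,0,0.091,0,0,0,0],[0.074,0,0.115,0,0,0,0],[0.085,0,0.14,0,0,0,0],[0.095,0,0.165,0,0,0,0],[0.105,0,0.19,0,0,0,0],[0.105,0,0.19,0,0,0,0]]])

```text
time_s: 15.68
tool_pos: [0.5592, 0.0945, 0.1345]
tool_rot: [180.0, 0.2, 8.3]
force: [-0.1, 0.0, 0.9]
grip_width: 0.0006
grasp_force: 0.0
```

```bash
python3 - <<'E'
from h import *
go([(59,40,122),(59,40,117)])
c=shot('side','side2');cv2.imwrite('pics/s2.png',cv2.resize(c['frame'][150:350,200:400,::-1],None,fx=3,fy=3))
E
```

```text
t 15.68 station tcp [ 54.9  40.  134.5] rot [1.7996e+02 1.5000e-01 8.3100e+00] Fst [-0.05  0.01  0.9 ] q [-39.  13.  30. 102.  -7.  67. -88.]
(59, 40, 122) [0.014, 0.0, 0.042] [0.0, 0.001, -0.0]
(59, 40, 117) [0.014, 0.0, 0.058] [0.0, 0.001, -0.0]
```

View pics/s2.png

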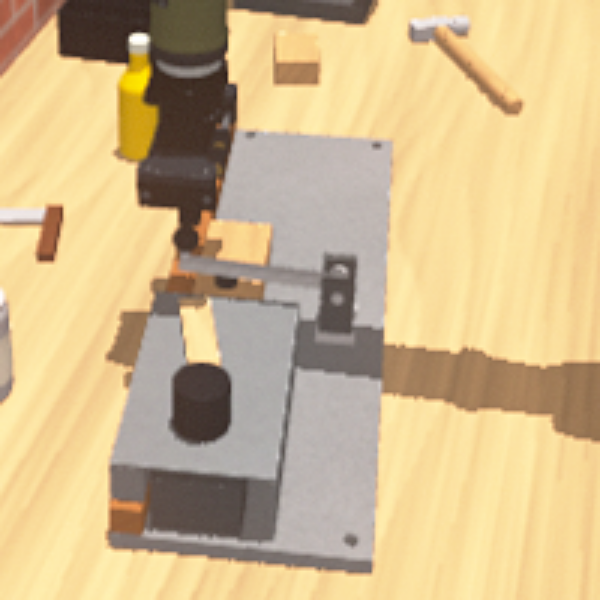

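The clamp arm is nearly level: knob at (187,237) under the fingertips, pad at (228,280) just over the board. I press on.

servo_tool(series=[[[0.008,0,0.02,0,0,0,0],[0.012,0,0.035,0,0,0,0],[0.015,0,0.048,0,0,0,0],[0.016,0,0.058,0,0,0,0],[0.016,0,0.064,0,0,0,0],[0.016,0,0.064,0,0,0,0],[0.016,0,0.064,0,0,0,0]]])

```text
time_s: 16.32
tool_pos: [0.5646, 0.0953, 0.1173]
tool_rot: [-180.0, 0.0, 8.3]
force: [-0.7, 0.6, -0.0]
grip_width: 0.0001
grasp_force: 0.0
```

servo_tool(series=[[[0,0,0.006,0,0,0,0],[0,0,0.012,0,0,0,0],[0,0,0.018,0,0,0,0],[0,0,0.018,0,0,0,0]]])

```text
time_s: 16.65
tool_pos: [0.5656, 0.0955, 0.1128]
tool_rot: [-180.0, -0.1, 8.3]
force: [0.3, -0.3, 4.7]
grip_width: 0.0001
grasp_force: 2.3
```

```bash
python3 -c "
from h import *
go([])"
```

```text
t 16.65 station tcp [ 61.4  40.1 112.8] rot [-1.7998e+02 -1.3000e-01  8.3000e+00] Fst [ 0.28 -0.38  4.66] q [-38.  15.  30. 103.  -8.  64. -87.]
```

servo_tool(series=[[[0,0,0.006,0,0,0,0],[0,0,0.012,0,0,0,0],[0,0,0.012,0,0,0,0]]])

```text
time_s: 16.9
tool_pos: [0.5661, 0.0955, 0.1108]
tool_rot: [-179.9, -0.2, 8.3]
force: [-2.3, -0.6, 12.3]
grip_width: 0.0005
grasp_force: 6.2
```

servo_tool(series=[[[0,0,0,0,0,0,0],[0,0,0,0,0,0,0],[0,0,-0.006,0,0,0,0],[0,0,-0.012,0,0,0,0],[0,0,-0.018,0,0,0,0],[0,0,-0.025,0,0,0,0],[0,0,-0.035,0,0,0,0],[0,0,-0.06,0,0,0,0],[0,0,-0.16,0,0,0,0],[0,0,-0.29,0,0,0,0],[0,0,-0.4,0,0,0,0],[0,0,-0.4,0,0,0,0]]])

```text
time_s: 17.9
tool_pos: [0.5683, 0.0957, 0.2358]
tool_rot: [-179.9, -0.7, 8.3]
force: [1.9, -0.1, 1.1]
grip_width: 0.0006
grasp_force: 0.0
```

servo_tool(series=[[[0,0.13,0,0,0,0,0],[0,0.26,0,0,0,0,0],[0,0.39,0,0,0,0,0],[0,0.52,0,0,0,0,0],[0,0.65,0,0,0,0,0],[0,0.7,0,0,0,0,0],[0,0.7,0,0,0,0,0]]])

```text
time_s: 18.48
tool_pos: [0.5941, -0.1192, 0.2285]
tool_rot: [179.8, 0.0, 7.8]
force: [-1.1, -0.4, 0.4]
grip_width: 0.0004
grasp_force: 0.0
```

```bash
python3 - <<'E'
from h import *
c=shot('top','top6'); P=cloud(c); H=P[...,2]; hsv=cv2.cvtColor(c['frame'],cv2.COLOR_RGB2HSV)
S=RS.inv().apply((P-O).reshape(-1,3)).reshape(P.shape)*1000
m=(H>.0515)&(H<.062)&(hsv[...,1]>70)&(S[...,0]>-40)&(S[...,0]<55)&(S[...,1]>-260)&(S[...,1]<100)
q=S[m]
for y in range(-80,100,20):
    w=q[abs(q[:,1]-y)<8]; print(y,len(w),w[:,0].min() if len(w) else None)
k=(H>.09)&(H<.24)&(c['frame'].max(-1)<50)&(abs(S[...,0]-60)<30)&(abs(S[...,1]-40)<25)
print('knob',k.sum(),S[k].max(0),np.median(S[k],0))
cv2.imwrite('pics/c6.png',cv2.resize(c['frame'][150:300,110:350,::-1],None,fx=3,fy=3))
E
```

```text
-80 52 -5.6206341710593914
-60 89 -20.577585047980914
-40 86 -20.765262190954072
-20 80 -20.17248682526962
0 85 -20.547732628987067
20 84 -18.346705861327052
40 7 -20.604467754647832
60 86 -20.45406278566564
80 92 -19.682112516824574
knob 51 [ 71.41980164  51.3145043  116.45725761] [ 58.95646875  39.06908773 108.73398654]
```

View pics/c6.png

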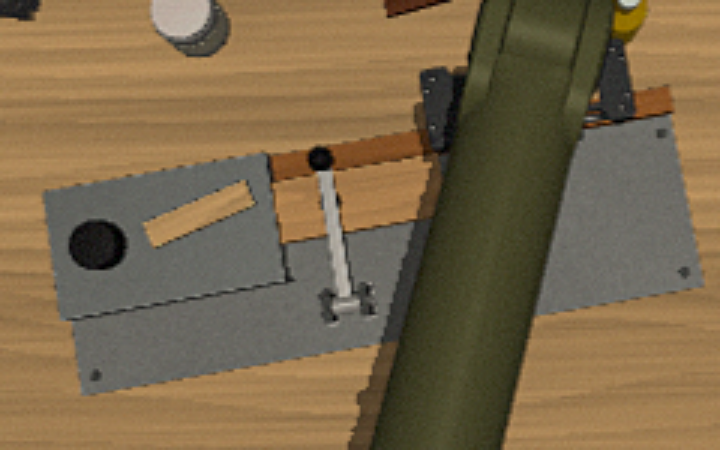

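The crop shows the clamp arm fully down (knob at (320,158) over the fence), the board flush, and the stick, tin and glue in place.

```bash
python3 -c "
from h import *
print(env.sign_off())"
```

```text
the job is handed in; nothing more can be done
None
```

The job is handed in at about 18.5 s, and the sign-off gave no verdict: the board is flush along the fence, was pushed onto the hidden stop with about 5 N and eased off, and the clamp is down. Whether it still touches the stop after release is inferred from friction, not measured, and the tool touched no bystander in any move.

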